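# Put the gauging set back in its holders

### The job

Pick the four pieces of the gauging set - the large ring gauge, the plug gauge, the V-block and the brass test weight - out from the things lying round the vice, to the left of the closed gauge case, and put each into the wooden holder whose recess has its shape: ring in the large round one, plug gauge lying in the long one, V-block in the square one, weight in the small round one. Each must rest on the floor of its recess, with the ring flat and the V-block and weight upright. Leave the small spacer ring and the marker where they lie.

Things in the scene. Friction and masses are not known exactly. Their poses are not given: they have to be found in the camera images.
- ring_gauge_centre (a point): The ring gauge: flat grey steel ring, 62 mm outside diameter, 20 mm high, lying flat on the bench, with a large hole; it lies near the vice (rings farther right or under the overhead shelf belong to the background). Point: its centre, half-way up (10 mm above its underside); z up along its axis.
- plug_gauge_centre (a point): The plug gauge: lying double-ended gauge 112 mm long, dark hexagonal handle 27 x 24 mm (24 mm high, about 27 mm across the sides) with bright 20 mm cylinders at both ends. Point: on its axis, half-way along, 12 mm above its underside; the handle reaches from 38 mm on the -x side of the point to 26 mm on the +x side. x runs along its length.
- v_block_centre (a point): The V-block: steel block with a V groove in its top and slots in its sides, 40 mm (x) by 44 mm (y) by 34 mm high, standing with the groove up. Point: its centre, 17 mm above its underside; z up.
- weight_centre (a point): The test weight: upright brass cylinder 28 mm in diameter and 32 mm high with a 16 mm knob on top, 45 mm high in all. Point: its centre, 22.5 mm above its underside; z up.
- ring_holder_floor (a point): Fixed pale wooden holder, a 9 mm thick plate lying on the bench with a large round recess, 78 mm in diameter, 5 mm deep, lined with dark rubber. This point is the middle of the recess floor, 4 mm above the bench; z up, x and y along the plate's edges. Plate 98 x 98 mm. Place of the ring gauge.
- plug_holder_floor (a point): Fixed pale wooden holder, a 9 mm thick plate lying on the bench with a long rectangular recess, 128 mm (x) by 43 mm (y), 5 mm deep, lined with dark rubber. This point is the middle of the recess floor, 4 mm above the bench; z up, x and y along the plate's edges. Plate 148 x 63 mm. Place of the plug gauge, lying along x, either way round.
- v_holder_floor (a point): Fixed pale wooden holder, a 9 mm thick plate lying on the bench with a square recess, 58 x 58 mm, 5 mm deep, lined with dark rubber. This point is the middle of the recess floor, 4 mm above the bench; z up, x and y along the plate's edges. Plate 78 x 78 mm. Place of the V-block, its sides roughly along the recess, any way round.
- weight_holder_floor (a point): Fixed pale wooden holder, a 9 mm thick plate lying on the bench with a small round recess, 46 mm in diameter, 5 mm deep, lined with dark rubber. This point is the middle of the recess floor, 4 mm above the bench; z up, x and y along the plate's edges. Plate 66 x 66 mm. Place of the test weight.
- spacer: Bystander: small plain grey ring (spacer), 32 mm in diameter and 13 mm high, lying flat. Origin: middle of its underside. It stays where it is.
- the_marker: Bystander: paint marker, 134 mm long (along its y) and 15 mm thick, lying on the bench. Origin: middle of its underside. It stays where it is.

How it is judged:
At the end, for the whole second after the job is handed in: All four at rest in their own recesses: centre within 14 mm of the recess centre seen from above and within 4 mm of its height when resting on the recess floor; ring flat, V-block and weight upright within 0.12 rad, plug gauge along its recess within 0.3 rad (horizontal distance between ring_gauge_centre and ring_holder_floor below 0.014 m and z of ring_gauge_centre in the frame of ring_holder_floor between 0.006 and 0.014 m and angle between each of ring_gauge_centre, v_block_centre, weight_centre's own z axis and vertical below 0.12 rad and linear speed of each of ring_gauge, plug_gauge, v_block, weight below 0.02 m/s and horizontal distance between plug_gauge_centre and plug_holder_floor below 0.014 m and z of plug_gauge_centre in the frame of plug_holder_floor between 0.008 and 0.016 m and angle between the x axis of plug_gauge_centre and the x axis of plug_holder_floor, either way round below 0.3 rad and horizontal distance between v_block_centre and v_holder_floor below 0.014 m and z of v_block_centre in the frame of v_holder_floor between 0.013 and 0.021 m and horizontal distance between weight_centre and weight_holder_floor below 0.014 m and z of weight_centre in the frame of weight_holder_floor between 0.0185 and 0.0265 m); the robot touches nothing.
It fails at once if the spacer or the marker is moved more than 30 mm (distance of any of spacer, the_marker from where it was at the start of the episode above 0.03 m).
It also fails if it takes over 104 s, if anything falls off the work surface, if the arm or the gripper's body presses on something with over 40 N, if the wrist force passes 120 N, or if a joint passes its speed limit or range.

### The arm

A 6-joint arm with a two-finger parallel gripper is mounted at the origin on a cart in front of the work surface, level with it; the furniture and walls round the work are solid. World frame = base frame: x ahead of the robot, y to its left, z up, the work surface at z = 0. Lengths are in m, angles in rad, forces in N, time in s.
With the tool pointing down it reaches from about 0.35 to 0.775 m from the base axis. Payload 5.5 kg.
Tool frame: the origin (TCP) lies midway between the tips of the shut fingers; the grasp point (between the pads) lies 19 mm behind it; z points along the fingers, y is the line along which they close (so a half turn about z gives the same grasp; the last joint's range is limited). The gripper opens to 85 mm and grips with 20 to 120 N. Pads are 22 mm wide; open, the fingers measure 114 mm over their backs; the gripper's body (76 mm by 85 mm) begins 54 mm behind the grasp point. The pads swing forward as they close: fully open they stand 13 mm farther back than shut.
Start: joints at [-1.354, 0.313, 0.046, 1.304, 0, 1.431], TCP at [0.201, -0.539, 0.231] pointing down, gripper open.
Joint ranges: [-2.76, 2.76], [-0.86, 1.69], [-1.03, 1.26], [-2.2, 2.34], [-1.47, 1.5], [-3.14, 3.14]. Speed limits (rad/s): [2.57, 2.57, 3.14, 3.14, 3.14, 3.14].

### API

Orientations are given as a rotation vector (axis times angle).
In Python, from plant import arm gives the robot as it stands.
- The arm moves only by the shell command python3 -m pendant 'ROWS'. ROWS is JSON, a list of rows, each a list of 7 numbers: the turn, a rotation vector about the tool's x, y, z in units of 5 degrees (1.0 is 5 degrees), then the shift along the tool's x, y, z in m, then the opening, from 0 (shut) to 1 (fully open). A call has exactly 10 rows; each row is the pose to reach, as a shift and turn from the pose commanded when the call began, along the tool's axes at that moment; what a row does not reach only later rows make up. A row lasts 1/8 s, in which the tool goes at most 62.5 mm and 10.7 degrees, less where a joint would pass 70% of its speed; a pose out of reach is approached as far as the arm can. A call with a gripper value outside its range is refused whole. The fingers move at their own pace and stop on an object; the grip force is fixed at half the most. Time passes only in rows, so rows that repeat a pose let the fingers close, or fill a call up. It gives the time, the measured TCP pose, the force, the opening and the grip force at its end, in the units of the state.
- arm.sense(): the state, without advancing time (a new reading comes with each control period).
- arm.get_image(name): name is "scene" or "top" or "wrist"; returns a dict with "frame" (480x640x3 uint8, red, green, blue), "fx", "fy", "cx", "cy" (pixels), "pose" (4x4, takes a point from camera to world coordinates). Camera axes: x right, y down, z forward; pixel columns grow to the right and rows downward; lengths in m; the calibration is good to about 2 mm. The wrist camera is an equidistant fisheye: a pixel r from the principal point sees the ray r / f radians off the axis. A picture is of the moment at which its call begins. There is no depth.
- arm.close_job(): hands the job in; it is judged then, once.
The state is a dict: "time": time; "joints": joint angles; "joint_velocities": joint speeds; "joint_torque": joint torques, N m; "eef_pos": TCP position; "orientation": TCP orientation; "ft_force": force on the tool from outside, world axes, zero at the start; "wrist_torque": the same for the moment, N m; "grip_width": opening from 0.0 (shut) to 1.0 (fully open); "grip_force": force on a finger pad.
Only numpy, scipy, OpenCV 4.12 (cv2) and the standard library are available. Lean on these libraries where they do the work, as an engineer would, in place of code of your own. Each camera call takes 0.05 s, during which the arm holds its last target. There are 200 camera calls.

## Working session

There is one attempt and no reset: what is moved stays moved. The work goes in short steps, Python scripts to look and compute and a shell command to move; the robot and the scene stay as the last step left them, time stands still between calls to the robot, and variables do not carry over. Pictures are saved under pics/ and viewed, at most 14 in all, crops included, and the job is handed in when it is done.

```bash
mkdir -p pics; ls
cat > h.py <<'E'
import numpy as np, cv2, pickle
from scipy.spatial.transform import Rotation as R
from plant import arm
def grab(name,tag):
    im=arm.get_image(name); pickle.dump(im,open(f'pics/{tag}.pkl','wb'))
    cv2.imwrite(f'pics/{tag}.png',np.asarray(im['frame'])[:,:,::-1]); return im
def ray(im,u,v,fish=False):
    x=(u-im['cx'])/im['fx'];y=(v-im['cy'])/im['fy']
    if fish:
        r=np.hypot(x,y); s=np.sin(r)/r if r>1e-9 else 1; d=np.array([x*s,y*s,np.cos(r)])
    else: d=np.array([x,y,1.])
    T=np.asarray(im['pose']); return T[:3,3],T[:3,:3]@d
def onz(im,u,v,z,fish=False):
    o,d=ray(im,u,v,fish); return (o+d*(z-o[2])/d[2])[:2]
def load(tag): return pickle.load(open(f'pics/{tag}.pkl','rb'))
E
python3 - <<'E'
from h import *
for n in ('top','scene','wrist'):
    im=grab(n,n+'0'); print(n,im['fx'],im['cx'],im['cy'],np.round(im['pose'],3).tolist())
print(arm.sense())
E
```

```text
pics
top 578.6026606190457 319.43783813523027 230.0703544045541 [[-0.022, -0.995, 0.095, 0.45], [-1.0, 0.023, 0.009, -0.055], [-0.011, -0.094, -0.995, 1.242], [0.0, 0.0, 0.0, 1.0]]
scene 512.6640565144903 322.20158814862236 243.6113682441285 [[-0.637, -0.435, 0.637, -0.258], [-0.771, 0.347, -0.535, 0.642], [0.012, -0.831, -0.556, 0.78], [0.0, 0.0, 0.0, 1.0]]
wrist 371.64829954431775 326.8103022757311 241.81189037214722 [[0.349, -0.906, -0.242, 0.262], [-0.937, -0.337, -0.088, -0.515], [-0.002, 0.257, -0.966, 0.374], [0.0, 0.0, 0.0, 1.0]]
{'time': 0.15, 'joints': array([-1.35361422e+00,  3.13887308e-01,  4.52391921e-02,  1.30360055e+00,
        6.76540764e-06,  1.43121621e+00]), 'joint_velocities': array([ 0.00103364, -0.00163686,  0.00317576, -0.00200674, -0.00116121,
        0.00072523]), 'joint_torque': array([ 2.60403947e-03, -4.81066239e+01,  2.98815000e+01,  1.37908597e-02,
       -5.32614899e-05, -7.26096260e-06]), 'eef_pos': array([ 0.20073453, -0.53841472,  0.2305796 ]), 'orientation': array([-3.09031412e+00, -5.57175983e-01,  7.78405795e-05]), 'ft_force': array([-0.44844589,  0.12616444, -0.06108162]), 'wrist_torque': array([0.01862508, 0.0281575 , 0.0244995 ]), 'grip_force': 0.0, 'grip_width': 0.9960359220952631}
```

View pics/top0.png

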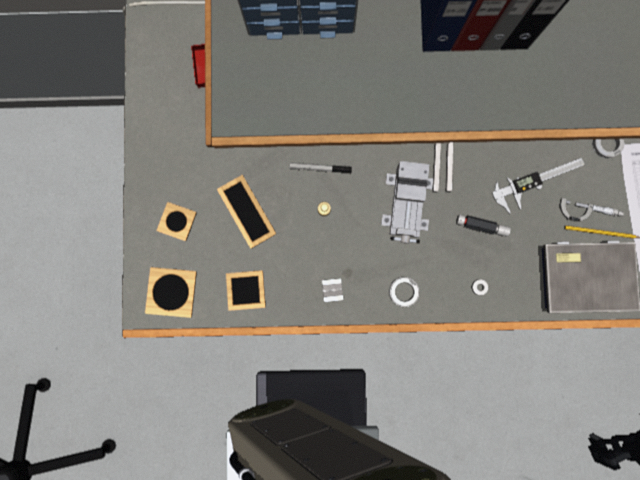

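View pics/scene0.png

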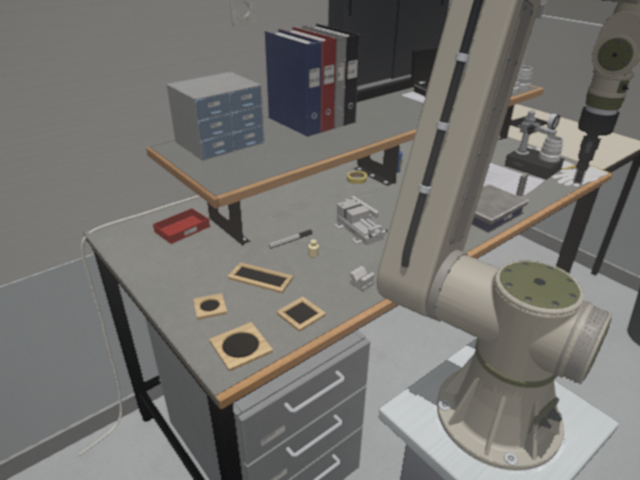

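The top view shows the ring at (404,291), plug at (483,225), V-block at (332,290), weight at (324,209), spacer at (480,287) and marker at (320,168). The holders are weight (177,221), plug (246,211), ring (171,292) and V (245,290). The shelf edge runs along row ~140.

```bash
cat > m.py <<'E'
from h import *
im=load('top0'); f=np.asarray(im['frame']); g=cv2.cvtColor(f,cv2.COLOR_RGB2GRAY); hsv=cv2.cvtColor(f,cv2.COLOR_RGB2HSV)
dark=(g<50); bright=(g>150)|((hsv[...,1]>70)); 
def meas(n,u,v,h,mask,z):
    M=np.zeros_like(g); M[v-h:v+h,u-h:u+h]=(mask[v-h:v+h,u-h:u+h]*255).astype(np.uint8)
    k,l,s,c=cv2.connectedComponentsWithStats(M)
    # union of pieces for small things
    pts=np.argwhere(M>0)[:,::-1] if n in('plug','v','marker') else np.argwhere(l==1+np.argmax(s[1:,4]))[:,::-1]
    w=np.array([onz(im,a,b,z) for a,b in pts],np.float32)
    r=cv2.minAreaRect(w); (cx,cy),rad=cv2.minEnclosingCircle(w)
    bx=cv2.boxPoints(r); e=bx[1]-bx[0]; e2=bx[2]-bx[1]; e=e if np.hypot(*e)>np.hypot(*e2) else e2
    print(n,'rect',np.round(r[0],4),np.round(r[1],3),'yaw long',round(np.degrees(np.arctan2(e[1],e[0]))%180,1),'circ',round(cx,4),round(cy,4),round(rad,4),'mean',np.round(w.mean(0),4))
meas('Hring',171,292,26,dark,.004);meas('Hw',177,221,16,dark,.004);meas('Hv',245,290,19,dark,.004);meas('Hplug',246,211,36,dark,.004)
meas('ring',404,291,20,bright,.015);meas('v',332,290,17,bright,.034);meas('weight',324,209,12,bright,.03);meas('spacer',480,287,13,bright,.01)
meas('plug',483,225,33,(g>150)|(g<60),.014);meas('marker',320,168,36,(g>140)|(g<50),.01)
print(onz(im,404,140,.3),onz(im,404,140,.4))
x=np.hstack([cv2.resize(f[b-40:b+40,a-40:a+40],(380,380),interpolation=2) for a,b in((332,285),(483,225))]);cv2.imwrite('pics/crop1.png',x[:,:,::-1])
E
python3 m.py
```

```text
Hring rect [0.4429 0.2772] [0.073 0.072] yaw long 88.8 circ 0.4432 0.277 0.0372 mean [0.4433 0.2769]
Hw rect [0.5949 0.2647] [0.039 0.039] yaw long 0.0 circ 0.5951 0.2648 0.0206 mean [0.5951 0.2648]
Hv rect [0.4435 0.1169] [0.054 0.055] yaw long 93.7 circ 0.4436 0.117 0.0375 mean [0.4435 0.1169]
Hplug rect [0.613  0.1134] [0.124 0.04 ] yaw long 28.8 circ 0.6125 0.1152 0.0641 mean [0.613  0.1131]
ring rect [ 0.4333 -0.2196] [0.059 0.061] yaw long 178.1 circ 0.4332 -0.2196 0.0314 mean [ 0.4324 -0.2197]
v rect [ 0.4403 -0.0682] [0.046 0.042] yaw long 4.8 circ 0.4402 -0.0682 0.0295 mean [ 0.4413 -0.0682]
weight rect [ 0.6112 -0.0552] [0.025 0.028] yaw long 178.7 circ 0.6116 -0.0547 0.0145 mean [ 0.6116 -0.0548]
spacer rect [ 0.4401 -0.3819] [0.032 0.032] yaw long 88.7 circ 0.4395 -0.3815 0.017 mean [ 0.4395 -0.3815]
plug rect [ 0.6032 -0.3993] [0.116 0.096] yaw long 78.7 circ 0.6061 -0.4014 0.071 mean [ 0.5887 -0.4084]
marker rect [ 0.7003 -0.0478] [0.154 0.149] yaw long 89.1 circ 0.7186 -0.0492 0.0943 mean [ 0.7415 -0.0526]
[ 0.68666345 -0.19026273] [ 0.66158017 -0.17591354]
```

View pics/crop1.png

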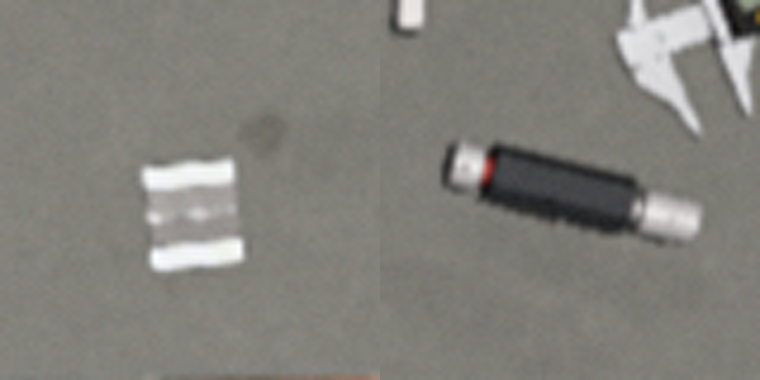

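The crop shows the V-block standing about 5° off the world axes, with its groove along world y. The plug's short cylinder (−x end) points left/+y and its handle middle is near top pixel (481.5,225).

```bash
cat > go.py <<'E'
from h import *
import sys
def go(x,y,z,phi=None):
    s=arm.sense(); M=R.from_rotvec(s['orientation']).as_matrix(); p=s['eef_pos']
    c=np.degrees(np.arctan2(M[1,0],M[0,0]))
    if phi is None: phi=c
    t=np.radians(phi); T=np.array([[np.cos(t),np.sin(t),0],[np.sin(t),-np.cos(t),0],[0,0,-1]])
    print('t',round(s['time'],2),'tcp',np.round(p,4),'phi',round(c,1),'q6',round(np.degrees(s['joints'][5])),'F',np.round(s['ft_force'],1),'w',round(s['grip_width'],3),'gf',s['grip_force'])
    print('turn',np.round(np.degrees(R.from_matrix(M.T@T).as_rotvec())/5,2),'shift',np.round(M.T@(np.array([x,y,z])-p),4))
if __name__=='__main__': go(*map(float,sys.argv[1:]))
E
python3 - <<'E'
from h import *
im=load('top0')
a=onz(im,483-40+(447-380)/4.75,185+165/4.75,.014);b=onz(im,483-40+(700-380)/4.75,185+220/4.75,.014)
print(onz(im,481.5,225,.02),onz(im,484.3,225.8,.02),(a+b)/2,np.linalg.norm(a-b),np.degrees(np.arctan2(*(b-a)[::-1])))
E
python3 go.py .577 -.405 .2 77
```

```text
[ 0.56958564 -0.38761174] [ 0.56774985 -0.39343479] [ 0.56895741 -0.39385056] 0.11497387493681666 -103.74543415352213
t 0.15 tcp [ 0.2007 -0.5384  0.2306] phi 20.4 q6 82 F [-0.4  0.1 -0.1] w 0.996 gf 0.0
turn [-1.000e-02 -1.000e-02 -1.131e+01] shift [0.3992 0.0064 0.0307]
```

```bash
python3 go.py .568 -.3935 .16 76.3
```

```text
t 0.15 tcp [ 0.2007 -0.5384  0.2306] phi 20.4 q6 82 F [-0.4  0.1 -0.1] w 0.996 gf 0.0
turn [-1.000e-02 -1.000e-02 -1.117e+01] shift [ 0.3947 -0.0074  0.0707]
```

```bash
python3 -m pendant '[[0,0,-1.5,0.05,0,0,1],[0,0,-3,0.11,0,0,1],[0,0,-5,0.17,-0.002,0.01,1],[0,0,-7,0.23,-0.004,0.03,1],[0,0,-9,0.29,-0.006,0.05,1],[0,0,-11.17,0.35,-0.007,0.07,1],[0,0,-11.17,0.395,-0.007,0.07,1],[0,0,-11.17,0.395,-0.007,0.07,1],[0,0,-11.17,0.395,-0.007,0.07,1],[0,0,-11.17,0.395,-0.007,0.07,1]]'; python3 go.py .568 -.3935 .16 76.3; python3 -c "
from h import *
grab('wrist','w1')"
```

```text
time: 1.4
eef_pos: [0.5674, -0.395, 0.1615]
orientation: [-2.472, -1.939, 0.0]
ft_force: [1.3, -0.6, -0.6]
grip_width: 1.008
grip_force: 0.0
t 1.4 tcp [ 0.5674 -0.395   0.1615] phi 76.2 q6 62 F [ 1.3 -0.6 -0.6] w 1.008 gf 0.0
turn [-0.    0.   -0.02] shift [0.0016 0.0002 0.0015]
```

View pics/w1.png

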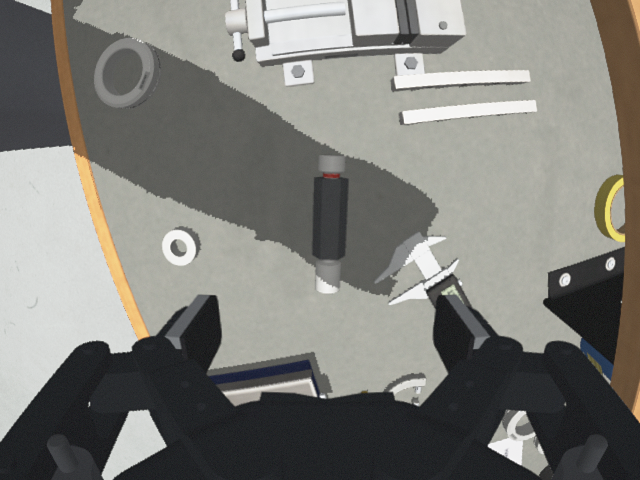

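The wrist view shows the plug upright in the image, with its handle from (331,178) to (328,262) and its ends at (332,156) and (327,292). The path down between the fingers is clear, with a caliper jaw at (390,295).

Run:
```python
from h import *
im=load('w1')
P=[onz(im,u,v,z,True) for u,v,z in((331,178,.018),(328,262,.018),(332,157,.014),(327,291,.014))]
h=(P[0]+P[1])/2; d=P[3]-P[2]; d/=np.linalg.norm(d)
print(np.round(P,4).tolist(),np.linalg.norm(P[0]-P[1]),'centre',h+.006*d*-1,h+.006*d,np.linalg.norm(P[3]-P[2]),(P[2]+P[3])/2,np.degrees(np.arctan2(d[1],d[0])))
```

```text
[[0.5804, -0.3567], [0.562, -0.4221], [0.5851, -0.3412], [0.5547, -0.4482]] 0.06794434462389236 centre [ 0.57285409 -0.38360042] [ 0.5695795  -0.39514499] 0.11125074557349167 [ 0.56989925 -0.3946969 ] -105.83585169726612
```

```bash
python3 go.py .5697 -.3948 .006 74.7
```

```text
t 1.45 tcp [ 0.5673 -0.3952  0.1617] phi 76.2 q6 62 F [ 0.6 -0.6 -1. ] w 0.998 gf 0.0
turn [0.  0.  0.3] shift [0.001  0.0022 0.1557]
```

```bash
python3 -m pendant '[[0,0,0.3,0.001,0.002,0.04,1],[0,0,0.3,0.001,0.002,0.09,1],[0,0,0.3,0.001,0.002,0.13,1],[0,0,0.3,0.001,0.002,0.156,1],[0,0,0.3,0.001,0.002,0.156,1],[0,0,0.3,0.001,0.002,0.156,0],[0,0,0.3,0.001,0.002,0.156,0],[0,0,0.3,0.001,0.002,0.156,0],[0,0,0.3,0.001,0.002,0.156,0],[0,0,0.3,0.001,0.002,0.156,0]]'; python3 go.py .613 .1134 .16 28.8
```

```text
time: 2.7
eef_pos: [0.5714, -0.3945, 0.007]
orientation: [2.494, 1.907, 0.0]
ft_force: [-0.6, 0.5, 5.0]
grip_width: 0.287
grip_force: 58.8
t 2.7 tcp [ 0.5714 -0.3945  0.007 ] phi 74.8 q6 64 F [-0.6  0.5  5. ] w 0.287 gf 58.805494755506516
turn [0.03 0.   9.2 ] shift [ 0.5008 -0.0927 -0.1539]
```

```bash
python3 -m pendant '[[0,0,0,0,0,-0.05,0],[0,0,0,0,0,-0.11,0],[0,0,0,0,0,-0.154,0],[0,0,1,0.05,-0.01,-0.154,0],[0,0,2,0.11,-0.02,-0.154,0],[0,0,3,0.17,-0.03,-0.154,0],[0,0,4,0.23,-0.04,-0.154,0],[0,0,5.5,0.29,-0.055,-0.154,0],[0,0,7,0.35,-0.07,-0.154,0],[0,0,9.2,0.4,-0.08,-0.154,0]]'; python3 go.py .613 .1134 .1 28.8
```

```text
time: 3.95
eef_pos: [0.5979, 0.0157, 0.1594]
orientation: [-3.043, -0.781, 0.0]
ft_force: [0.1, 0.2, -1.6]
grip_width: 0.288
grip_force: 59.7
t 3.95 tcp [0.5979 0.0157 0.1594] phi 28.8 q6 145 F [ 0.1  0.2 -1.6] w 0.288 gf 59.71399739384651
turn [-0.  0. -0.] shift [ 0.0603 -0.0783  0.0594]
```

```bash
python3 -m pendant '[[0,0,0,0.03,-0.035,0,0],[0,0,0,0.06,-0.078,0,0],[0,0,0,0.06,-0.078,0.03,0],[0,0,0,0.06,-0.078,0.06,0],[0,0,0,0.06,-0.078,0.06,0],[0,0,0,0.06,-0.078,0.06,0],[0,0,0,0.06,-0.078,0.06,0],[0,0,0,0.06,-0.078,0.06,0],[0,0,0,0.06,-0.078,0.06,0],[0,0,0,0.06,-0.078,0.06,0]]'; python3 go.py .613 .1134 .012 28.8; python3 -c "
from h import *
grab('wrist','w2')"
```

```text
time: 5.2
eef_pos: [0.6131, 0.1104, 0.0995]
orientation: [3.041, 0.788, 0.001]
ft_force: [0.9, 0.3, -1.6]
grip_width: 0.289
grip_force: 59.7
t 5.2 tcp [0.6131 0.1104 0.0995] phi 29.0 q6 154 F [ 0.9  0.3 -1.6] w 0.289 gf 59.71413418650627
turn [ 0.   -0.    0.05] shift [ 0.0014 -0.0027  0.0875]
```

View pics/w2.png

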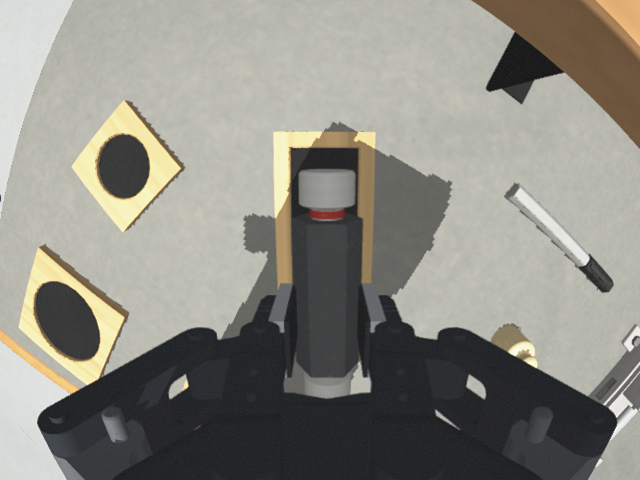

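The plug is held square over its recess. The recess spans u 290–358 with its far edge at v≈148, the plug's axis is at u≈327, and the weight holder is at (124,166).

Run:
```python
from h import *
im=load('w2')
c=np.array([.613,.1134]);a=np.radians(28.8);d=np.array([np.cos(a),np.sin(a)]);n=np.array([-d[1],d[0]])
for u,v,z in((324,148,.009),(290,160,.009),(358,160,.009),(124,166,.006),(68,321,.006)):
    p=onz(im,u,v,z,True); print(np.round(p,4),'along',round((p-c)@d,4),'across',round((p-c)@n,4))
```

```text
[0.668  0.1434] along 0.0627 across -0.0002
[0.6512 0.1585] along 0.0552 across 0.0211
[0.6718 0.1212] along 0.0553 across -0.0215
[0.5944 0.2637] along 0.0561 across 0.1406
[0.444  0.2743] along -0.0706 across 0.2224
```

```bash
python3 -m pendant '[[0,0,0,0.001,-0.003,0.04,0],[0,0,0,0.001,-0.003,0.07,0],[0,0,0,0.001,-0.003,0.08,0],[0,0,0,0.001,-0.003,0.0875,0],[0,0,0,0.001,-0.003,0.0885,0],[0,0,0,0.001,-0.003,0.0885,0],[0,0,0,0.001,-0.003,0.0885,0.6],[0,0,0,0.001,-0.003,0.0885,0.6],[0,0,0,0.001,-0.003,0.0885,0.6],[0,0,0,0.001,-0.003,0.0885,0.6]]'; python3 go.py .613 .1134 .16
```

```text
time: 6.5
eef_pos: [0.6125, 0.1136, 0.0109]
orientation: [3.041, 0.788, 0.0]
ft_force: [-0.0, -0.1, -0.9]
grip_width: 0.603
grip_force: 0.0
t 6.5 tcp [0.6125 0.1136 0.0109] phi 29.1 q6 154 F [-0.  -0.1 -0.9] w 0.603 gf 0.0
turn [ 0. -0. -0.] shift [ 0.0004  0.0004 -0.1491]
```

```bash
python3 -m pendant '[[0,0,0,0,0,-0.03,0.6],[0,0,0,0,0,-0.08,0.6],[0,0,0,0,0,-0.14,1],[0,0,0,-0.03,0.04,-0.15,1],[0,0,0,-0.06,0.08,-0.15,1],[0,0,0,-0.08,0.12,-0.15,1],[0,0,0,-0.08,0.145,-0.15,1],[0,0,0,-0.08,0.145,-0.15,1],[0,0,0,-0.08,0.145,-0.15,1],[0,0,0,-0.08,0.145,-0.15,1]]'; python3 -c "
from h import *
grab('wrist','w3')"; python3 go.py .6116 -.055 .16
```

```text
time: 7.75
eef_pos: [0.6125, -0.0509, 0.1607]
orientation: [-3.04, -0.79, 0.001]
ft_force: [-0.7, 0.3, -0.3]
grip_width: 1.004
grip_force: 0.0
t 7.8 tcp [ 0.6126 -0.0509  0.1608] phi 29.1 q6 139 F [0.1 0.1 0.3] w 0.997 gf 0.0
turn [-0.  0. -0.] shift [-0.0029  0.0031  0.0008]
```

View pics/w3.png

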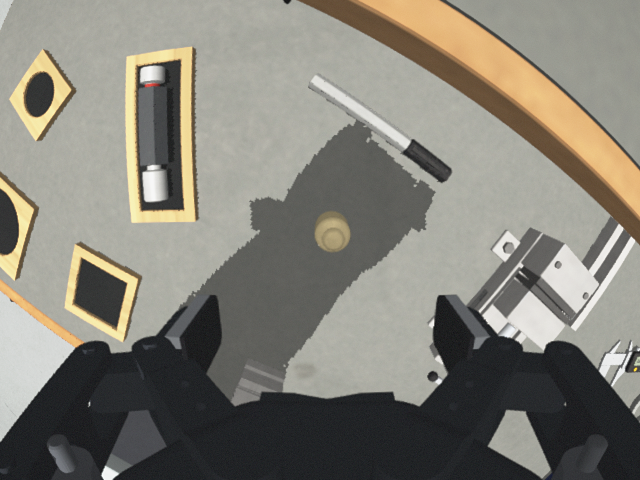

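The plug now lies inside its recess at (155,140). The weight is at (332,230) with its knob at (333,240), and the marker and vice are clear of the fingers.

```bash
python3 - <<'E'
from h import *
im=load('w3')
print(onz(im,333,240,.045,True),onz(im,332,229,.02,True))
E
python3 go.py .6116 -.055 .010
```

```text
[ 0.61274601 -0.05520678] [ 0.61462316 -0.05369078]
t 7.8 tcp [ 0.6126 -0.0509  0.1608] phi 29.1 q6 139 F [0.1 0.1 0.3] w 0.997 gf 0.0
turn [-0.  0. -0.] shift [-0.0028  0.0032  0.1508]
```

```bash
python3 -m pendant '[[0,0,0,-0.002,0.0035,0.04,1],[0,0,0,-0.002,0.0035,0.09,1],[0,0,0,-0.002,0.0035,0.13,1],[0,0,0,-0.002,0.0035,0.15,1],[0,0,0,-0.002,0.0035,0.15,1],[0,0,0,-0.002,0.0035,0.15,0],[0,0,0,-0.002,0.0035,0.15,0],[0,0,0,-0.002,0.0035,0.15,0],[0,0,0,-0.002,0.0035,0.15,0],[0,0,0,-0.002,0.0035,0.15,0]]'; python3 go.py .5948 .2644 .11
```

```text
time: 9.05
eef_pos: [0.6137, -0.0562, 0.0121]
orientation: [3.04, 0.788, 0.003]
ft_force: [0.4, 0.3, 5.5]
grip_width: 0.277
grip_force: 59.0
t 9.05 tcp [ 0.6137 -0.0562  0.0121] phi 29.1 q6 138 F [0.4 0.3 5.5] w 0.277 gf 58.95813090784941
turn [ 0.02 -0.02 -0.  ] shift [ 0.1393 -0.2893 -0.0981]
```

```bash
python3 -m pendant '[[0,0,0,0,0,-0.05,0],[0,0,0,0.01,-0.01,-0.098,0],[0,0,0,0.03,-0.06,-0.098,0],[0,0,0,0.055,-0.115,-0.098,0],[0,0,0,0.08,-0.17,-0.098,0],[0,0,0,0.105,-0.22,-0.098,0],[0,0,0,0.13,-0.27,-0.098,0],[0,0,0,0.139,-0.289,-0.098,0],[0,0,0,0.139,-0.289,-0.098,0],[0,0,0,0.139,-0.289,-0.098,0]]'; python3 go.py .5948 .2644 .0165 ; python3 -c "
from h import *
grab('wrist','w4')"
```

```text
time: 10.3
eef_pos: [0.5939, 0.2629, 0.1084]
orientation: [3.041, 0.786, -0.001]
ft_force: [-0.8, -0.3, -2.4]
grip_width: 0.279
grip_force: 59.7
t 10.3 tcp [0.5939 0.2629 0.1084] phi 29.0 q6 168 F [-0.8 -0.3 -2.4] w 0.279 gf 59.71253763651475
turn [0.01 0.01 0.  ] shift [ 0.0016 -0.0009  0.0919]
```

View pics/w4.png

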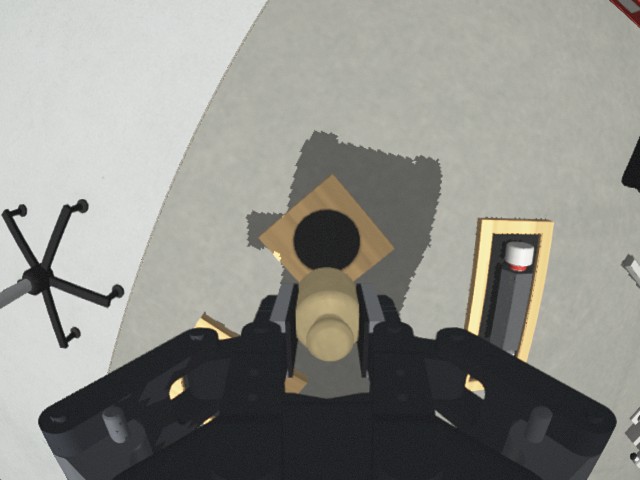

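The weight is held upright, and its recess is visible at (327,241).

Run:
```python
from h import *
im=load('w4'); print(onz(im,327,241,.007,True))
```

```text
[0.59473508 0.26373458]
```

```bash
python3 -m pendant '[[0,0,0,0.001,-0.001,0.04,0],[0,0,0,0.001,-0.001,0.07,0],[0,0,0,0.001,-0.001,0.085,0],[0,0,0,0.001,-0.001,0.0915,0],[0,0,0,0.001,-0.001,0.0925,0],[0,0,0,0.001,-0.001,0.0925,0],[0,0,0,0.001,-0.001,0.0925,0.6],[0,0,0,0.001,-0.001,0.0925,0.6],[0,0,0,0.001,-0.001,0.0925,0.6],[0,0,0,0.001,-0.001,0.0925,0.6]]'; python3 go.py .4403 -.068 .17 4.5
```

```text
time: 11.6
eef_pos: [0.5945, 0.2655, 0.0164]
orientation: [3.041, 0.788, 0.0]
ft_force: [0.2, -0.7, 0.2]
grip_width: 0.6
grip_force: 0.0
t 11.6 tcp [0.5945 0.2655 0.0164] phi 29.1 q6 168 F [ 0.2 -0.7  0.2] w 0.6 gf 0.0
turn [ 0.   -0.    4.91] shift [-0.2967  0.2167 -0.1536]
```

```bash
python3 go.py .4403 -.068 .17 95; python3 -m pendant '[[0,0,0,0,0,-0.03,0.7],[0,0,0,0,0,-0.08,1],[0,0,0,0,0,-0.14,1],[0,0,-2,-0.04,0.03,-0.153,1],[0,0,-4,-0.085,0.06,-0.153,1],[0,0,-6,-0.13,0.09,-0.153,1],[0,0,-8,-0.175,0.125,-0.153,1],[0,0,-10,-0.22,0.16,-0.153,1],[0,0,-12,-0.26,0.19,-0.153,1],[0,0,-13.2,-0.297,0.217,-0.153,1]]';python3 -m pendant '[[0,0,0,0,0,0,1],[0,0,0,0,0,0,1],[0,0,0,0,0,0,1],[0,0,0,0,0,0,1],[0,0,0,0,0,0,1],[0,0,0,0,0,0,1],[0,0,0,0,0,0,1],[0,0,0,0,0,0,1],[0,0,0,0,0,0,1],[0,0,0,0,0,0,1]]'; python3 go.py .4403 -.068 .17 95; python3 -c "
from h import *
grab('wrist','w5')"
```

```text
t 11.6 tcp [0.5945 0.2655 0.0164] phi 29.1 q6 168 F [ 0.2 -0.7  0.2] w 0.6 gf 0.0
turn [  0.    -0.   -13.19] shift [-0.2967  0.2167 -0.1536]
time: 12.85
eef_pos: [0.4394, -0.0699, 0.1696]
orientation: [2.116, 2.321, 0.0]
ft_force: [0.2, -1.2, 0.1]
grip_width: 1.0
grip_force: 0.0
time: 14.1
eef_pos: [0.4401, -0.0685, 0.1693]
orientation: [2.122, 2.317, -0.0]
ft_force: [0.3, -0.6, -0.3]
grip_width: 1.001
grip_force: 0.0
t 14.1 tcp [ 0.4401 -0.0685  0.1693] phi 95.0 q6 66 F [ 0.3 -0.6 -0.3] w 1.001 gf 0.0
turn [0.   0.   0.01] shift [ 0.0005  0.0002 -0.0007]
```

View pics/w5.png

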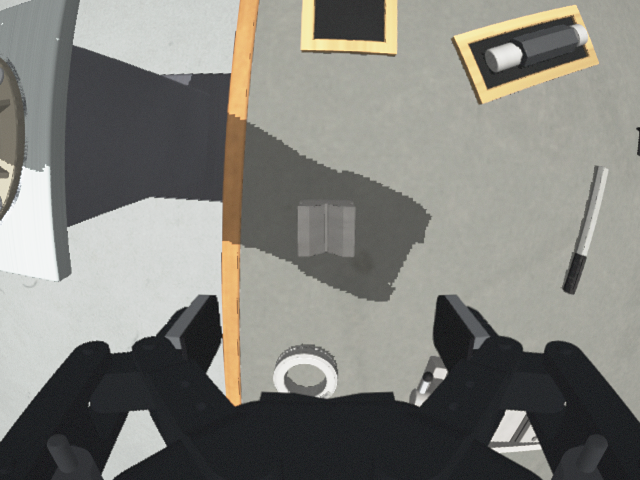

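The V-block is square to the gripper, with its top face from (299,206) to (355,257).

```bash
python3 - <<'E'
from h import *
im=load('w5'); P=np.array([onz(im,u,v,.034,True) for u,v in((299,206),(355,206),(354,257),(299,257))]);print(P,P.mean(0))
E
python3 go.py .4403 -.068 .010 95
```

```text
[[ 0.41790737 -0.0507018 ]
 [ 0.46032928 -0.04698868]
 [ 0.46381129 -0.08738237]
 [ 0.42071447 -0.09115511]] [ 0.4406906  -0.06905699]
t 14.15 tcp [ 0.4401 -0.0685  0.1693] phi 95.0 q6 66 F [-0.2  0.1  0.7] w 0.996 gf 0.0
turn [0.   0.   0.01] shift [0.0005 0.0002 0.1593]
```

```bash
python3 -m pendant '[[0,0,0,0,0.001,0.04,1],[0,0,0,0,0.001,0.09,1],[0,0,0,0,0.001,0.14,1],[0,0,0,0,0.001,0.161,1],[0,0,0,0,0.001,0.161,1],[0,0,0,0,0.001,0.161,0],[0,0,0,0,0.001,0.161,0],[0,0,0,0,0.001,0.161,0],[0,0,0,0,0.001,0.161,0],[0,0,0,0,0.001,0.161,0]]'; python3 go.py .4435 .1169 .1 93.7
```

```text
time: 15.4
eef_pos: [0.4419, -0.0688, 0.0097]
orientation: [2.12, 2.315, 0.001]
ft_force: [-2.1, -0.6, 5.5]
grip_width: 0.501
grip_force: 61.0
t 15.4 tcp [ 0.4419 -0.0688  0.0097] phi 95.0 q6 66 F [-2.1 -0.6  5.5] w 0.501 gf 61.04506889721961
turn [0.02 0.02 0.27] shift [ 0.1847  0.0181 -0.0905]
```

```bash
python3 -m pendant '[[0,0,0,0,0,-0.045,0],[0,0,0,0,0,-0.091,0],[0,0,0.27,0.05,0.004,-0.091,0],[0,0,0.27,0.1,0.009,-0.091,0],[0,0,0.27,0.15,0.014,-0.091,0],[0,0,0.27,0.185,0.018,-0.091,0],[0,0,0.27,0.185,0.018,-0.091,0],[0,0,0.27,0.185,0.018,-0.091,0],[0,0,0.27,0.185,0.018,-0.091,0],[0,0,0.27,0.185,0.018,-0.091,0]]'; python3 go.py .4435 .1169 .0142 93.7 ; python3 -c "
from h import *
grab('wrist','w6')"
```

```text
time: 16.65
eef_pos: [0.4429, 0.1166, 0.0993]
orientation: [2.15, 2.29, -0.0]
ft_force: [0.0, -0.1, -3.4]
grip_width: 0.499
grip_force: 63.6
t 16.65 tcp [0.4429 0.1166 0.0993] phi 93.6 q6 91 F [ 0.  -0.1 -3.4] w 0.499 gf 63.563450803630985
turn [-0.    0.   -0.02] shift [0.0002 0.0006 0.0851]
```

View pics/w6.png

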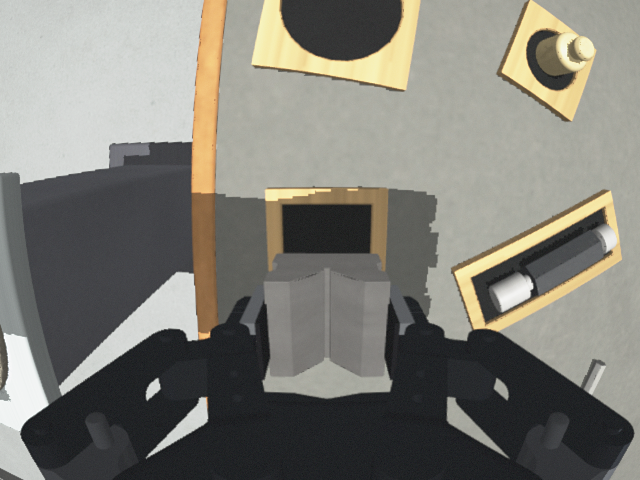

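The V-block is centred on its recess (mid u≈327, far edge v≈204). The weight stands in its recess at (552,57).

```bash
python3 -c "
from h import *
print(onz(load('w6'),327,204,.009,True))"
python3 -m pendant '[[0,0,0,0,0.0005,0.04,0],[0,0,0,0,0.0005,0.065,0],[0,0,0,0,0.0005,0.078,0],[0,0,0,0,0.0005,0.0845,0],[0,0,0,0,0.0005,0.0855,0],[0,0,0,0,0.0005,0.0855,0],[0,0,0,0,0.0005,0.0855,0.8],[0,0,0,0,0.0005,0.0855,0.8],[0,0,0,0,0.0005,0.0855,0.8],[0,0,0,0,0.0005,0.0855,0.8]]'; python3 go.py .4328 -.2196 .16 93.7
```

```text
[0.44174856 0.14499628]
time: 17.95
eef_pos: [0.4435, 0.1175, 0.0139]
orientation: [2.148, 2.292, 0.0]
ft_force: [0.2, -0.3, -0.7]
grip_width: 0.8
grip_force: 0.0
t 17.95 tcp [0.4435 0.1175 0.0139] phi 93.7 q6 91 F [ 0.2 -0.3 -0.7] w 0.8 gf 0.0
turn [0.01 0.   0.  ] shift [-0.3358 -0.0323 -0.146 ]
```

```bash
python3 -m pendant '[[0,0,0,0,0,-0.03,0.9],[0,0,0,0,0,-0.09,1],[0,0,0,-0.03,-0.003,-0.146,1],[0,0,0,-0.09,-0.009,-0.146,1],[0,0,0,-0.15,-0.015,-0.146,1],[0,0,0,-0.21,-0.02,-0.146,1],[0,0,0,-0.27,-0.026,-0.146,1],[0,0,0,-0.32,-0.031,-0.146,1],[0,0,0,-0.336,-0.032,-0.146,1],[0,0,0,-0.336,-0.032,-0.146,1]]'; python3 -m pendant '[[0,0,0,0,0,0,1],[0,0,0,0,0,0,1],[0,0,0,0,0,0,1],[0,0,0,0,0,0,1],[0,0,0,0,0,0,1],[0,0,0,0,0,0,1],[0,0,0,0,0,0,1],[0,0,0,0,0,0,1],[0,0,0,0,0,0,1],[0,0,0,0,0,0,1]]'; python3 go.py .4328 -.2196 .005 93.7 ; python3 -c "
from h import *
grab('wrist','w7')"
```

```text
time: 19.2
eef_pos: [0.4328, -0.2203, 0.1596]
orientation: [-2.15, -2.29, -0.0]
ft_force: [0.7, 0.3, 0.4]
grip_width: 1.001
grip_force: 0.0
time: 20.45
eef_pos: [0.433, -0.2198, 0.1598]
orientation: [2.149, 2.292, -0.0]
ft_force: [0.0, -0.2, -0.4]
grip_width: 1.001
grip_force: 0.0
t 20.45 tcp [ 0.433  -0.2198  0.1598] phi 93.7 q6 50 F [ 0.  -0.2 -0.4] w 1.001 gf 0.0
turn [ 0.  0. -0.] shift [ 0.0003 -0.0002  0.1548]
```

View pics/w7.png

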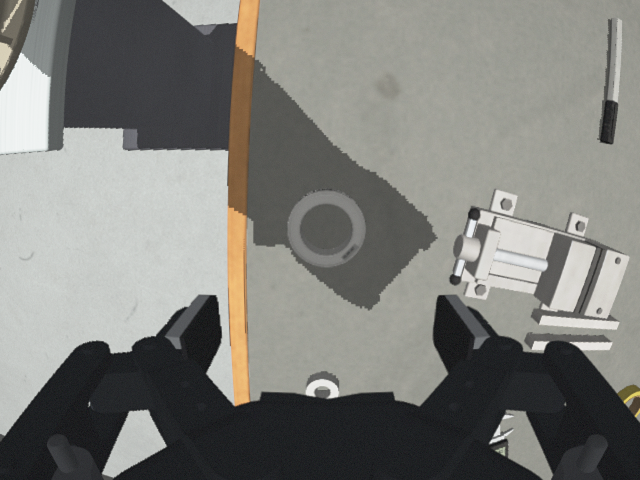

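The ring is centred between the fingers (u 288–366, v 190–267) and the vice handle is clear at u>450.

```bash
python3 -c "
from h import *
print(onz(load('w7'),327,228,.018,True))"
python3 -m pendant '[[0,0,0,0,0,0.04,1],[0,0,0,0,0,0.09,1],[0,0,0,0,0,0.13,1],[0,0,0,0,0,0.156,1],[0,0,0,0,0,0.156,1],[0,0,0,0,0,0.156,0],[0,0,0,0,0,0.156,0],[0,0,0,0,0,0.156,0],[0,0,0,0,0,0.156,0],[0,0,0,0,0,0.156,0]]'; python3 go.py .4432 .2765 .1
```

```text
[ 0.4336347  -0.21878951]
time: 21.75
eef_pos: [0.4338, -0.2206, 0.006]
orientation: [2.147, 2.29, -0.0]
ft_force: [-3.5, 1.5, 6.8]
grip_width: 0.683
grip_force: 63.0
t 21.75 tcp [ 0.4338 -0.2206  0.006 ] phi 93.7 q6 50 F [-3.5  1.5  6.8] w 0.683 gf 62.973101111997494
turn [0.02 0.03 0.  ] shift [ 0.4953  0.0415 -0.0951]
```

```bash
python3 -m pendant '[[0,0,0,0,0,-0.045,0],[0,0,0,0,0,-0.095,0],[0,0,0,0.05,0.004,-0.096,0],[0,0,0,0.11,0.009,-0.096,0],[0,0,0,0.17,0.014,-0.096,0],[0,0,0,0.23,0.019,-0.096,0],[0,0,0,0.29,0.024,-0.096,0],[0,0,0,0.35,0.03,-0.096,0],[0,0,0,0.41,0.035,-0.096,0],[0,0,0,0.45,0.0385,-0.096,0]]'; python3 -m pendant '[[0,0,0,0.025,0.002,0,0],[0,0,0,0.045,0.003,0,0],[0,0,0,0.045,0.003,0,0],[0,0,0,0.045,0.003,0,0],[0,0,0,0.045,0.003,0,0],[0,0,0,0.045,0.003,0,0],[0,0,0,0.045,0.003,0,0],[0,0,0,0.045,0.003,0,0],[0,0,0,0.045,0.003,0,0],[0,0,0,0.045,0.003,0,0]]'; python3 go.py .4432 .2765 .0105 ; python3 -c "
from h import *
grab('wrist','w8')"
```

```text
time: 23.0
eef_pos: [0.4426, 0.2346, 0.1012]
orientation: [2.145, 2.294, 0.004]
ft_force: [-0.3, -0.7, -1.6]
grip_width: 0.681
grip_force: 66.6
time: 24.25
eef_pos: [0.4424, 0.2768, 0.0997]
orientation: [2.148, 2.292, -0.0]
ft_force: [0.3, -0.2, -2.1]
grip_width: 0.681
grip_force: 66.6
t 24.25 tcp [0.4424 0.2768 0.0997] phi 93.7 q6 110 F [ 0.3 -0.2 -2.1] w 0.681 gf 66.62886881883196
turn [-0.  0. -0.] shift [-0.0003  0.0007  0.0892]
```

View pics/w8.png

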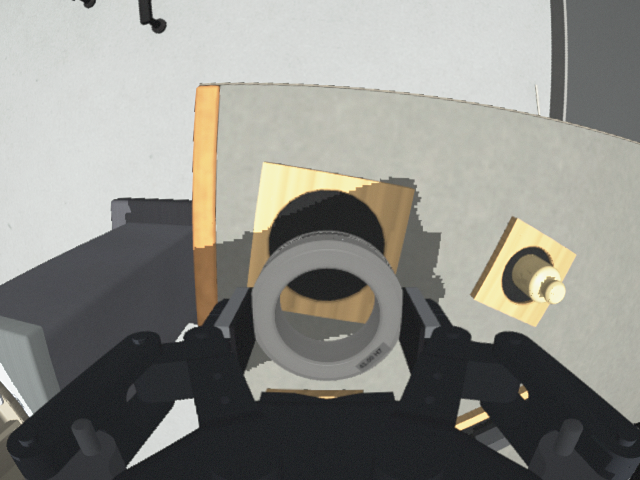

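The ring is level and centred over its recess (u 270–384, v 190–299).

```bash
python3 -m pendant '[[0,0,0,0,0.0005,0.04,0],[0,0,0,0,0.0005,0.07,0],[0,0,0,0,0.0005,0.083,0],[0,0,0,0,0.0005,0.088,0],[0,0,0,0,0.0005,0.0895,0],[0,0,0,0,0.0005,0.0895,0],[0,0,0,0,0.0005,0.0895,1],[0,0,0,0,0.0005,0.0895,1],[0,0,0,0,0.0005,0.0895,1],[0,0,0,0,0.0005,0.0895,1]]'; python3 -m pendant '[[0,0,0,0,0,-0.03,1],[0,0,0,0,0,-0.08,1],[0,0,0,0,0,-0.14,1],[0,0,0,-0.05,0,-0.15,1],[0,0,0,-0.1,0,-0.15,1],[0,0,0,-0.12,0,-0.15,1],[0,0,0,-0.12,0,-0.15,1],[0,0,0,-0.12,0,-0.15,1],[0,0,0,-0.12,0,-0.15,1],[0,0,0,-0.12,0,-0.15,1]]'; python3 -c "
from h import *
im=grab('wrist','w9')"
```

```text
time: 25.55
eef_pos: [0.4431, 0.2769, 0.0104]
orientation: [2.148, 2.292, 0.0]
ft_force: [-0.4, 0.3, -0.4]
grip_width: 1.001
grip_force: 0.0
time: 26.8
eef_pos: [0.4506, 0.1578, 0.1601]
orientation: [-2.147, -2.293, 0.0]
ft_force: [1.3, 0.5, 0.1]
grip_width: 0.999
grip_force: 0.0
```

View pics/w9.png

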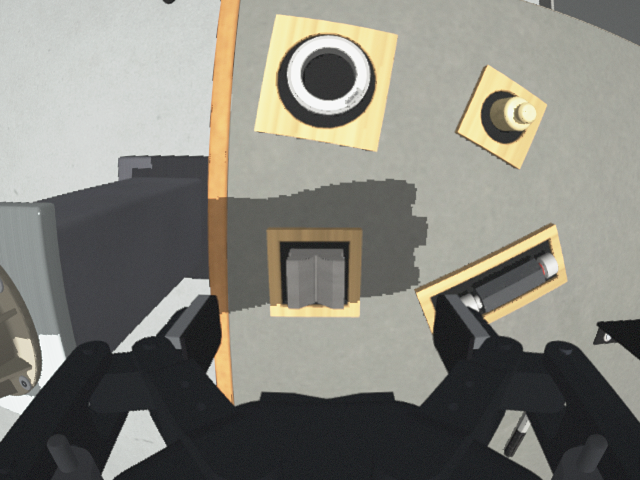

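All four pieces sit in their recesses: ring (328,75), weight (508,115), V-block (316,279) and plug (508,284).

Run:
```python
from h import *
im=load('w9')
r=onz(im,328,74,.022,True);v=np.mean([onz(im,u,w,.038,True) for u,w in((288,251),(344,251),(344,306),(287,306))],0);k=onz(im,525,113,.049,True)
e=[np.linalg.norm(a-b) for a,b in((r,(.4435,.277)),(v,(.4435,.117)),(k,(.595,.2645)))]
print(r,v,k,np.round(e,4))
if max(e)<.009: print(arm.close_job())
```

```text
[0.44417739 0.27791158] [0.44488978 0.12274787] [0.59179027 0.26424193] [0.0011 0.0059 0.0032]
the job is handed in; nothing more can be done
None
```

All four pieces are in their recesses and the job is handed in at about 27 s of the 104 s. The last camera check put the ring, V-block and weight within 6 mm of their recess centres. The plug was placed on target and judged by eye in the pictures, and the gripper never approached the spacer or the marker.

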